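Cover the parts tin and shut it in the bench drawer

ROBOT

A 6-joint arm with a two-finger parallel gripper is mounted at the origin on the work surface. World frame = base frame: x ahead of the robot, y to its left, z up, the work surface at z = 0. Lengths are in m, angles in rad, forces in N, time in s.
With the tool pointing down it reaches from about 0.3 to 0.875 m from the base axis. Payload 6.4 kg.
Tool frame: the origin (TCP) lies midway between the tips of the shut fingers; the grasp point (between the pads) lies 19 mm behind it; z points along the fingers, y is the direction in which the jaws open and shut (so a half turn about z gives the same grasp; the last joint's range is limited). The gripper opens to 88 mm and grips with 3 to 60 N. Pads are 18 mm wide; open, the fingers measure 123 mm over their backs; the gripper's body (75 mm by 187 mm) begins 45 mm behind the grasp point.
Start: joints at [1.131, 0.181, 1.607, -0, 1.354, -0.206], TCP at [0.133, 0.559, 0.239] pointing down, gripper open.
Joint ranges: [-2.99, 2.99], [-0.89, 2.07], [0.3, 2.58], [-1.14, 4.28], [0, 2.63], [-3.12, 3.12]. Speed limits (rad/s): [2.57, 2.57, 3.01, 3.14, 3.14, 3.14].

INTERFACE

Orientations are given as a unit quaternion [w, x, y, z].
In Python, from station import manip gives the robot as it stands.
- The arm moves only by the tool servo_tool, never from a script. Its argument "moves" is a list of rows, each a list of 2 entries, a list of its own where there are three numbers: the shift along the world's x, y, z in cm, then the turn, a rotation vector about the world's x, y, z in rad. In form: [[[x, y, z], [rx, ry, rz]], ...]. A call has 1 to 8 rows; each row is the pose to reach, as a shift and turn from the pose measured when the call began; what a row does not reach only later rows make up. A row lasts 1/12 s, in which the tool goes at most 41.7 mm and 7.16 degrees, less where a joint would pass 70% of its speed; a pose out of reach is approached as far as the arm can. A call with a gripper value outside its range is refused whole. "hand" is the closure, from -1 (fully open) to 1 (shut), set as the call begins (left out, the last holds). The fingers move at their own pace and stop on an object; "newtons" is the grip in N (left out, the last holds). Time passes only in rows, so rows that repeat a pose let the fingers close. It gives the time, the measured TCP pose, the force and the opening at its end, in the units of the state.
- manip.state(): the state, without advancing time (a new reading comes with each control period).
- manip.snapshot(name): name is "scene" or "side" or "wrist"; returns a dict with "pixels" (480x640x3 uint8, blue, green, red), "fovy" (degrees; the focal length in pixels is half the picture's height over the tangent of half this angle, whatever the lens; pixels are square), "cx", "cy" (the principal point, pixels), "R" (3x3) and "t" (3): a world point X has camera coordinates R X + t. Camera axes: x right, y down, z forward; pixel columns grow to the right and rows downward; lengths in m; the calibration is good to about 2 mm. A picture is of the moment at which its call begins. There is no depth.
- manip.sign_off(): hands the job in, once; it reports no verdict.
Trained networks look in the newest picture that a camera, given by its name, has taken for a name from the list of things; names that differ only in an ending like _2 or _b are one class to them, and where a whole thing is asked for, a point or a joint stands for the part that bears it (a point fixed in the world has none). Each returns a list of dicts, best first, with "score" (0 to 1); they miss things now and then, are a little off and sometimes report something else, mostly with a low value. They report only what shows in the picture. A call takes as long as a camera call. They do not tell look-alikes from the thing itself.
- manip.look_for(label, camera): "centre" ([x, y, z] in m, in world coordinates, good to about 4 mm: the middle of the surface that is visible of it).
- manip.pinpoint(label, camera): "centre" ([x, y, z] in m, in world coordinates, good to about 4 mm: a listed point, or the origin of a listed thing).
The state is a dict: "time": time; "joints": joint angles; "dq": joint speeds; "joint_efforts": joint torques, N m; "position": TCP position; "eef_rot": TCP orientation; "ft_force": force on the tool from outside, world axes, zero at the start; "wrist_torque": the same for the moment, N m; "finger_gap": opening from 0.0 (shut) to 1.0 (fully open).
Only numpy, scipy, OpenCV 4.12 (cv2) and the standard library are available. Lean on these libraries where they do the work, as an engineer would, in place of code of your own. Each camera call takes 0.05 s, during which the arm holds its last target. There are 200 camera calls.

TASK

Put the finished parts away: take the round lid off its sloping stand and lay it flat on the rubber mat with its handle up, let go, then pick it up again by a fresh grip and set it on the open parts tin in the drawer so that it sits seated and level. Let go of it, then slide the drawer fully shut with the covered tin inside. Leave the jar, the torch and the screwdriver where they are.

Things in the scene. Friction and masses are not known exactly. Their poses are not given: they have to be found in the camera images.
- lid: Aluminium lid, 0.2 kg: disc 120 mm across, 5 mm thick; below it a centred step 89 mm across, 7 mm deep (chamfered), that drops inside the tin. Origin: centre of the disc's underside, which sits on the rim; +z up through the handle, +y along the handle. Lying flat it rests on the step, origin 7 mm above the surface. It starts leaning on the stand, +x down the slope, +z facing as the stand's +x.
- lid_edge (a point): Point on the lid's edge at its -x, 60 mm from its origin: the topmost point while it leans on the stand. The top 40 mm of the lid stand clear of the stand, so it can be pinched here across its thickness (disc 5 mm for the outer 15 mm, 12 mm with the step farther in), fingers pointing down the slope along the lid's +x. The handle begins 54 mm in.
- lid_handle (a point): Middle of the lid's handle, 18 mm above the lid's origin: a straight solid black fin 96 mm long (lid y), 12 mm thick (lid x), 26 mm high, standing on the disc; its top is 31 mm above the lid's origin. On the stand it lies horizontally on the side away from the robot.
- tin: Loose round aluminium tin, about 0.45 kg, open at the top, outside diameter 104 mm, inside 96 mm, 50 mm high, a few small parts on its floor. Stands upright on the drawer's floor (12 mm above the bench), free of the drawer's walls. Origin: centre of its underside; z up.
- tin_rim (a point): Centre of the tin's mouth, at rim height, 50 mm above the tin's underside; z up. With the lid seated, the lid's origin is here (within 3.5 mm sideways).
- mat: Flat black rubber mat fixed on the bench, 180 x 180 mm, 3 mm thick. Origin: centre of its underside, x and y along its sides.
- stand: Fixed grey lid stand: base 150 x 130 mm, 12 mm thick, a back plate 110 mm wide leaning back 25 degrees towards the robot, and two round pegs that carry the lid's lower edge. Origin: centre of the base's underside; +x is the way the lid's handle side faces.
- cabinet: Fixed low white drawer unit 224 mm wide, 300 mm deep, 116 mm high, with a single open drawer. Origin: bottom centre of its front plane; +x points into the unit (the way the drawer shuts), the unit reaching from x = 0 to 300 mm; y sideways.
- drawer (a joint): Opening of the drawer in m: 0 fully shut (front plate against the unit), 0.24 fully out; slides with about 2.5 N of friction and stays where left. It starts 0.19 to 0.22 open. Its inside is 190 mm wide, its side walls 52 mm high above the bench.
- drawer_front (a point): On the drawer's front plate (12 mm thick, 220 mm wide, 6 to 108 mm above the bench): the middle of the top edge of its outer face. Moves with the drawer. A pull lip 80 mm wide sticks out 18 mm, 27 to 37 mm above the bench; the plate above it is bare and can be pushed.
- jar: Bystander: white closed jar, 52 mm in diameter, 100 mm high, standing. Origin: centre of its underside.
- torch: Bystander: black hand torch lying on the bench, 120 mm long, 32 mm in diameter. Origin: under its middle, x along it.
- driver: Bystander: screwdriver with a blue handle, 200 mm long, 26 mm in diameter, lying on the bench. Origin: under its middle, at bench height, x along it towards the tip.
Mind the look-alikes: they are no part of the job. Leave any blue or turquoise look-alike of the lid alone.

How it is judged:
On the way, in this order (a step that is already met when the one before it is completed fails the run):
1. the lid lies flat on the mat, handle up, its middle over the mat, let go (angle between lid's own z axis and vertical below 0.1 rad and x of lid in the frame of mat between -0.09 and 0.09 m and y of lid in the frame of mat between -0.09 and 0.09 m and z of lid in the frame of mat between 0.004 and 0.016 m and contact force between the fingers and lid below 0.2 N), for 0.2 s.
2. the lid is seated level on the tin, let go, while the drawer is still open (horizontal distance between lid and tin_rim below 0.006 m and z of lid in the frame of tin_rim between -0.003 and 0.003 m and angle between each of lid, tin's own z axis and vertical below 0.06 rad and contact force between the fingers and lid below 0.2 N and value of joint drawer above 0.12 m), for 0.2 s.
At the end, for the whole second after the job is handed in: The drawer is shut to within 6 mm with the tin in it; the lid lies seated on the tin: its underside on the rim (within 3 mm), centred within 6 mm, lid and tin level within 0.06 rad, both at rest (horizontal distance between lid and tin_rim below 0.006 m and z of lid in the frame of tin_rim between -0.003 and 0.003 m and angle between each of lid, tin's own z axis and vertical below 0.06 rad and value of joint drawer below 0.006 m and linear speed of each of lid, tin below 0.02 m/s and x of tin in the frame of cabinet between 0 and 0.3 m); the robot touches nothing.
It fails at once if the jar, torch or screwdriver is moved more than 30 mm (distance of any of jar, torch, driver from where it was at the start of the episode above 0.03 m).
It fails at once if the tin is tipped more than 0.4 rad (angle between tin's own z axis and vertical above 0.4 rad).
It also fails if it takes over 61 s, if anything falls off the work surface, if the arm or the gripper's body presses on something with over 40 N, if the wrist force passes 120 N, or if a joint passes its speed limit or range.

## Working session

There is one attempt and no reset: what is moved stays moved. The work goes in short steps, Python scripts to look and compute and a tool call to move; the robot and the scene stay as the last step left them, time stands still between calls to the robot, and variables do not carry over. Pictures are saved under pics/ and viewed, about 8 in all and at most 12, crops included, and the job is handed in when it is done.

Besides the shell and the picture viewer there is one more tool, called after "Emit:" as name(argument=value, ...) on one line, values as JSON. servo_tool: Moves the arm, as the interface text tells. Its arguments: {"type":"object","properties":{"moves":{"type":"array"},"hand":{"type":"number"},"newtons":{"type":"number"}},"required":["moves"]}

```bash
mkdir -p pics; ls
cat > h.py <<'E'
from station import manip
import numpy as np, cv2
def snap(c,f=None):
    s=manip.snapshot(c)
    if f: cv2.imwrite('pics/'+f,s['pixels'])
    return s
def K(s):
    f=240/np.tan(np.radians(s['fovy'])/2); return f,s['cx'],s['cy']
def proj(s,X):
    c=np.array(s['R'])@np.array(X)+np.array(s['t']); f,cx,cy=K(s)
    return np.array([f*c[0]/c[2]+cx,f*c[1]/c[2]+cy])
def ray(s,u,v,z):
    f,cx,cy=K(s); R=np.array(s['R']); t=np.array(s['t'])
    o=-R.T@t; d=R.T@np.array([(u-cx)/f,(v-cy)/f,1]); return o+d*(z-o[2])/d[2]
E
python3 - <<'E'
from h import *
np.set_printoptions(precision=4,suppress=True)
for c in ['scene','side']:
    s=snap(c,c+'0.png')
    print(c,'cam pos',-np.array(s['R']).T@np.array(s['t']),s['fovy'])
    for n in ['lid','lid_edge','lid_handle','tin','tin_rim','mat','stand','cabinet','drawer_front','jar','torch','driver']:
        for r in manip.pinpoint(n,c)[:3]: print(n,np.array(r['centre']),round(r['score'],2),proj(s,r['centre']).astype(int))
print(manip.state())
E
```

```text
pics
scene cam pos [ 1.1622 -0.5251  0.831 ] 56.43084824603411
lid [ 0.5318 -0.3421  0.0797] 0.93 [211 309]
lid [ 0.8314 -0.2194  0.0124] 0.87 [344 393]
lid [ 0.267  -0.2435  0.0073] 0.82 [201 248]
lid_edge [ 0.7974 -0.2729  0.0076] 0.84 [312 397]
lid_edge [ 0.3204 -0.2071  0.0071] 0.82 [223 253]
lid_edge [ 0.5109 -0.3374  0.1319] 0.78 [203 286]
lid_handle [ 0.2728 -0.2438  0.0223] 0.91 [201 245]
lid_handle [ 0.546  -0.3467  0.0874] 0.74 [211 312]
lid_handle [ 0.8317 -0.2215  0.0243] 0.74 [344 390]
tin [0.5078 0.2177 0.0119] 0.82 [387 221]
tin_rim [0.5055 0.2212 0.0635] 0.6 [389 206]
mat [ 0.5262 -0.0592 -0.0027] 0.64 [314 274]
stand [ 0.5493 -0.3482 -0.0003] 0.75 [218 338]
stand [ 0.5291 -0.0571 -0.0034] 0.43 [315 274]
stand [ 0.5972  0.2101 -0.0011] 0.43 [408 242]
cabinet [ 0.5961  0.2121 -0.0017] 0.59 [408 242]
drawer_front [0.3631 0.2028 0.111 ] 0.85 [351 172]
jar [ 0.7693 -0.0825 -0.0021] 0.93 [373 340]
jar [ 0.5492 -0.3491  0.0013] 0.19 [218 338]
torch [ 0.716  -0.3173 -0.003 ] 0.7 [271 384]
driver [ 0.6771 -0.0596 -0.0003] 0.59 [353 309]
side cam pos [ 0.2278 -1.0157  0.7326] 
[... 741 characters left out ...]
ront [0.3626 0.2023 0.1086] 0.83 [217 197]
jar [ 0.769  -0.0816  0.0034] 0.65 [398 254]
torch [ 0.7152 -0.3186  0.0027] 0.81 [426 317]
driver [ 0.6759 -0.0671 -0.0005] 0.78 [363 260]
driver [0.5114 0.2191 0.0132] 0.33 [271 215]
{'time': 1.3, 'joints': array([ 1.1307,  0.1808,  1.607 , -0.0001,  1.3538, -0.2063]), 'dq': array([ 0.0002, -0.0005, -0.0001,  0.0017,  0.0006, -0.0013]), 'joint_efforts': array([  0.0008, -43.3823, -34.2173,   0.0704,   0.031 ,  -0.    ]), 'position': array([0.1332, 0.5594, 0.2387]), 'eef_rot': array([0.    , 0.1166, 0.9932, 0.    ]), 'ft_force': array([ 0.115 , -0.4457, -0.2534]), 'wrist_torque': array([-0.0127,  0.0305,  0.0376]), 'finger_gap': 1.0007459022197844}
```

View pics/scene0.png

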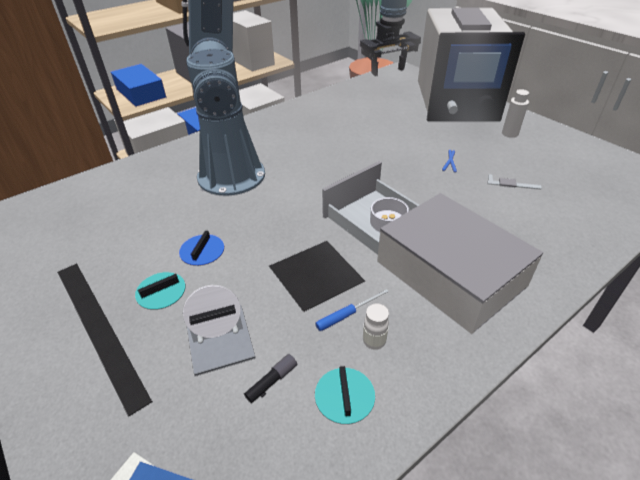

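View pics/side0.png

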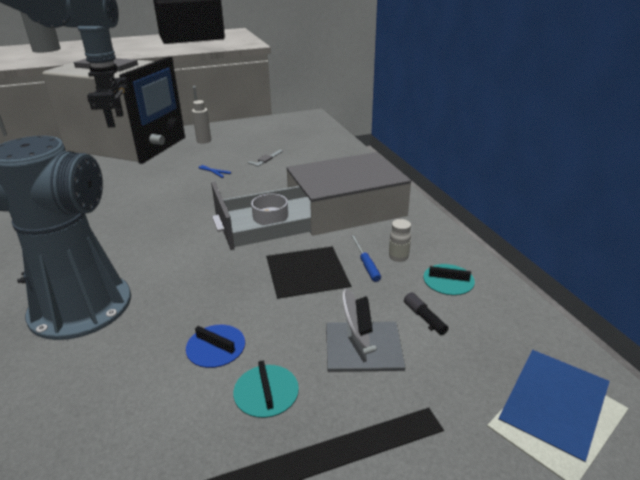

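Scene view: real grey lid on its stand, handle around (213,314). The tin is in the drawer at (389,212), the mat at (316,274), and the blue and turquoise decoys lie flat. The side view agrees, with the lid edge at (345,293). Next I get the yaws from the corner pixels.

Run:
```python
from h import *
np.set_printoptions(precision=4,suppress=True)
a=snap('scene');b=snap('side')
def corners(s,px,z):
    g=cv2.cvtColor(s['pixels'],cv2.COLOR_BGR2GRAY)
    p=cv2.cornerSubPix(g,np.float32(px).reshape(-1,1,2),(4,4),(-1,-1),(3,30,.01)).reshape(-1,2)
    return p,np.array([ray(s,u,v,z)[:2] for u,v in p])
for n,s,px,z in [('stand sc',a,[(195,371),(254,358),(243,307)],.012),('stand si',b,[(327,367),(404,369),(399,323),(327,322)],.012),
 ('mat sc',a,[(270,267),(325,243),(364,273),(308,307)],.003),('mat si',b,[(266,255),(336,248),(349,285),(276,296)],.003),
 ('cab top sc',a,[(379,247),(438,195),(539,254),(473,290)],.116),('handle',a,[(190,321),(236,310)],.09)]:
    p,w=corners(s,px,z); d=np.diff(np.vstack([w,w[:1]]),axis=0)
    print(n,p.round().tolist(),'\n',w.tolist(),'len',np.linalg.norm(d,axis=1),'ang',np.arctan2(d[:,1],d[:,0]))
```

```text
stand sc [[195.0, 371.0], [256.0, 357.0], [243.0, 307.0]] 
 [[0.5991248005979141, -0.42901367352540754], [0.6489641179764198, -0.3125338932000357], [0.5152797449423345, -0.26306897096964627]] len [0.1267 0.1425 0.1859] ang [ 1.1665  2.7872 -1.103 ]
stand si [[326.0, 370.0], [405.0, 369.0], [398.0, 327.0], [326.0, 322.0]] 
 [[0.45495149652643174, -0.39163617625455505], [0.5964694357549063, -0.44181132269282963], [0.6372064180121527, -0.3323631590204994], [0.5009163312349827, -0.2644267413156669]] len [0.1501 0.1168 0.1523 0.1353] ang [-0.3407  1.2145  2.6792 -1.9175]
mat sc [[268.0, 265.0], [326.0, 240.0], [364.0, 273.0], [311.0, 308.0]] 
 [[0.4300330595726073, -0.13722231455941947], [0.44964117191765174, 0.04070647045326137], [0.6069660533658078, 0.037123864766544945], [0.6117241610353951, -0.13633035376667108]] len [0.179  0.1574 0.1735 0.1817] ang [ 1.461  -0.0228 -1.5434 -3.1367]
mat si [[266.0, 256.0], [332.0, 246.0], [351.0, 286.0], [277.0, 299.0]] 
 [[0.44635036345676316, 0.03728009177933522], [0.6239057851177117, 0.018857952378236842], [0.6039447451329379, -0.16012836415402376], [0.42649324191338756, -0.14151870426641]] len [0.1785 0.1801 0.1784 0.1799] ang [-0.1034 -1.6819  3.0371  1.4602]
cab top sc [[379.0, 247.0], [440.0, 192.0], [539.0, 254.0], [472.0, 293.0]] 
 [[0.6431085000184952, 0.04363349432200714], [0.5911397942288015, 0.31686565376762665], [0.8890827189973189, 0.30791858504819725], [0.867478936060556, 0.09569386843788741]] len [0.2781 0.2981 0.2133 0.2303] ang [ 1.7588 -0.03   -1.6722 -2.9136]
handle [[190.0, 325.0], [236.0, 312.0]] 
 [[0.5485991785205048, -0.39689460606192906], [0.5798236397485897, -0.307759584880907]] len [0.0944 0.0944] ang [ 1.2338 -1.9077]
```

Emit:
servo_tool(moves=[[[4, -3, 1], [0, 0, -0.12]], [[8, -6, 2], [0, 0, -0.24]], [[12, -9, 4], [0, 0, -0.36]], [[16, -12, 6], [0, 0, -0.48]], [[19, -16, 8], [0, 0, -0.6]], [[22, -19, 9], [0, 0, -0.72]], [[25, -23, 10], [0, 0, -0.84]], [[28, -26, 10], [0, 0, -0.96]]])

```text
time: 2.07
position: [0.3713, 0.3451, 0.3304]
eef_rot: [0.0, 0.564, 0.826, 0.001]
ft_force: [1.1, 0.8, 0.0]
finger_gap: 1.001
```

```bash
cat >> h.py <<'E'
from scipy.spatial.transform import Rotation as Rot
def Rcur(st=None):
    q=(st or manip.state())['eef_rot']; return Rot.from_quat([q[1],q[2],q[3],q[0]])
def goto(p,R):
    "shift (cm) and rotvec from now to TCP p, tool rotation matrix R"
    s=manip.state(); d=(np.array(p)-s['position'])*100
    rv=(Rot.from_matrix(R)*Rcur(s).inv()).as_rotvec()
    return d.round(2).tolist(),rv.round(4).tolist()
def frame(az,tilt):
    "tool z points down, tilted by tilt (rad from vertical) towards azimuth az; y along lid z"
    h=np.array([np.cos(az),np.sin(az),0]);k=np.array([0,0,1.])
    z=np.sin(tilt)*h-np.cos(tilt)*k; y=np.cos(tilt)*h+np.sin(tilt)*k
    return np.column_stack([np.cross(y,z),y,z])
E
python3 - <<'E'
from h import *
np.set_printoptions(precision=4,suppress=True)
s=manip.state();print(s['time'],s['position'],s['joints'])
w=snap('wrist','w1.png')
for n in ['tin','tin_rim','drawer_front']:
    for r in manip.pinpoint(n,'wrist')[:2]: print(n,np.array(r['centre']),r['score'],proj(w,r['centre']))
E
```

```text
2.0667 [0.3713 0.3451 0.3304] [ 0.5142 -0.0403  1.6576  0.0001  1.5218  0.1427]
tin [0.5062 0.2176 0.0138] 0.56 [379.706 314.7  ]
tin_rim [0.5084 0.2176 0.0628] 0.62 [387.368  333.7493]
drawer_front [0.3655 0.2054 0.1081] 0.71 [269.2546 321.7621]
drawer_front [0.5094 0.2162 0.0604] 0.38 [387.3175 333.9649]
```

View pics/w1.png

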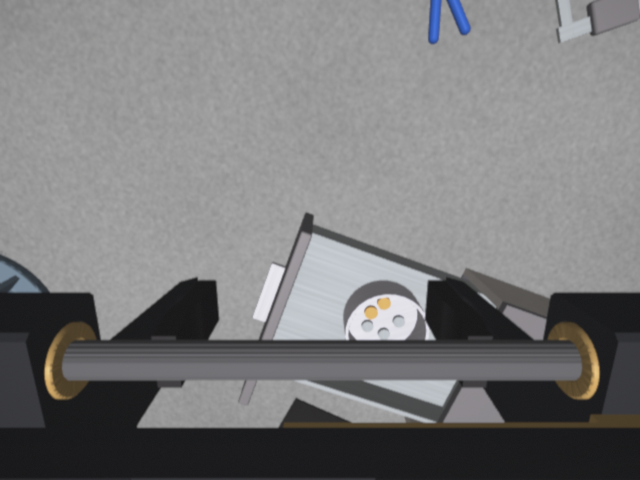

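The wrist view shows the drawer and tin, with the tin mouth around (387,320), partly hidden by the gripper. It agrees with the other cameras: tin at about (0.508, 0.218). Moving on to the stand.

Emit:
servo_tool(moves=[[[2, -4, 0], [0, 0, -0.1]], [[4, -8, 0], [0, 0, -0.2]], [[6, -12, 0], [0, 0, -0.3]], [[8, -16, 0], [0, 0, -0.4]], [[9, -20, 0], [0, 0, -0.5]], [[9.5, -24, 0], [0, 0, -0.6]], [[10, -28, 0], [0, 0, -0.7]], [[10, -32, 0], [0, 0, -0.72]]])

```text
time: 2.93
position: [0.4706, 0.0335, 0.3284]
eef_rot: [-0.0, 0.818, 0.575, 0.0]
ft_force: [0.6, -0.2, 0.1]
finger_gap: 1.0
```

Run:
```python
from h import *
np.set_printoptions(precision=4,suppress=True)
R=frame(-.345,np.radians(25)); T=np.array([.523,-.338,.101]); print(R)
print(goto(T-.12*R[:,2],R), manip.state()['joints'])
```

```text
[[ 0.3382  0.8529  0.3977]
 [ 0.9411 -0.3065 -0.1429]
 [ 0.      0.4226 -0.9063]]
([0.47, -35.44, -11.86], [-0.1487, -0.4106, 0.0006]) [-0.1819 -0.122   1.7377  0.001   1.5261  0.1639]
```

Emit:
servo_tool(moves=[[[0, -4, 0], [-0.03, -0.08, 0]], [[0, -8, 0], [-0.06, -0.16, 0]], [[0, -12, 0], [-0.09, -0.24, 0]], [[0, -16, -1], [-0.12, -0.32, 0]], [[0, -20, -2], [-0.1487, -0.4106, 0]], [[0, -24, -3], [-0.1487, -0.4106, 0]], [[0, -28, -4], [-0.1487, -0.4106, 0]], [[0, -32, -6], [-0.1487, -0.4106, 0]]])

```text
time: 3.6
position: [0.4714, -0.2847, 0.271]
eef_rot: [0.179, 0.798, 0.562, 0.125]
ft_force: [0.5, -0.4, 1.1]
finger_gap: 0.999
```

Emit:
servo_tool(moves=[[[0.5, -3, -2], [0, 0, 0]], [[0.5, -3.4, -5], [0, 0, 0]], [[0.5, -3.4, -5.8], [0, 0, 0]], [[0.5, -3.4, -5.8], [0, 0, 0]]])

```text
time: 3.93
position: [0.4756, -0.3154, 0.209]
eef_rot: [0.175, 0.798, 0.563, 0.125]
ft_force: [0.1, -0.2, -0.3]
finger_gap: 1.0
```

Run:
```python
from h import *
np.set_printoptions(precision=4,suppress=True)
R=frame(-.345,np.radians(25)); T=np.array([.523,-.338,.101])
w=snap('wrist','w2.png')
for n in ['lid','lid_edge','lid_handle']:
    for r in manip.pinpoint(n,'wrist')[:2]: print(n,np.array(r['centre']),r['score'],proj(w,r['centre']))
print(goto(T-.1*R[:,2],R),goto(T,R), manip.state()['joints'],manip.state()['time'])
```

```text
lid [ 0.5374 -0.3401  0.0782] 0.75 [328.2607 225.8475]
lid_edge [ 0.5126 -0.3312  0.1347] 0.66 [329.6548 248.3354]
lid_edge [ 0.7978 -0.2731  0.008 ] 0.65 [483.3141  59.7893]
lid_handle [ 0.5498 -0.3443  0.0836] 0.66 [345.8789 225.4329]
([0.56, -0.59, -2.34], [0.005, 0.005, -0.0047]) ([4.54, -2.02, -11.4], [0.005, 0.005, -0.0047]) [-0.9264 -0.0593  1.9748  0.3112  0.8728 -0.7452] 4.1333
```

View pics/w2.png

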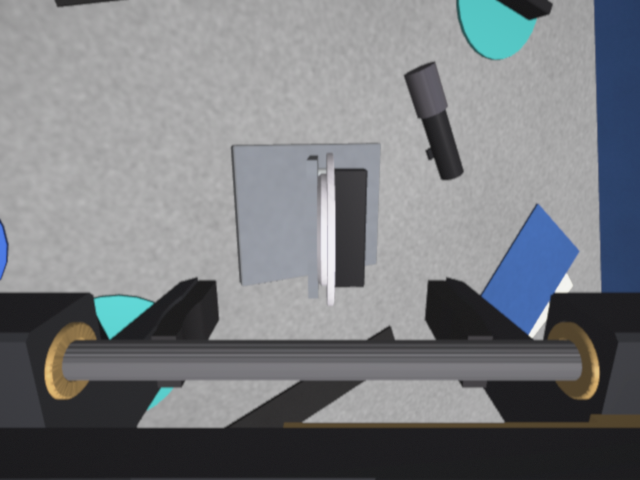

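Run:
```python
from h import *
np.set_printoptions(precision=4,suppress=True)
w=snap('wrist'); s=manip.state(); R=Rcur(s).as_matrix(); p=s['position']
for d in [0,.08,.1,.12]: print(d,proj(w,p+d*R[:,2]), proj(w,p+d*R[:,2]+.01*R[:,1]))
for c,v in [('E',[.5097,-.3331,.1328]),('O',[.5336,-.3417,.0784]),('E2',[.5126,-.3312,.1347])]: print(c,R.T@(np.array(v)-p),proj(w,v))
print(K(w))
```

```text
0 [321.7255 301.5345] [345.4478 301.5472]
0.08 [321.7484 246.7409] [337.6883 246.748 ]
0.1 [321.752 238.234] [336.4836 238.2404]
0.12 [321.755  230.9259] [335.4487 230.9316]
E [-0.0031 -0.0034  0.0896] [316.5079 247.0193]
O [-0.003  -0.0038  0.1496] [317.055  225.4574]
E2 [-0.0003 -0.0007  0.0888] [320.6515 243.3333]
(np.float64(374.9321711835893), 321.5191013212798, 237.04357247873827)
```

Run:
```python
from h import *
R=frame(-.345,np.radians(25)); T=np.array([.5238,-.338,.1012])
print(goto(T-.06*R[:,2],R),goto(T,R), manip.state()['position'],manip.state()['time'])
```

```text
([2.24, -1.13, -5.96], [0.0054, 0.0052, -0.0043]) ([4.63, -1.99, -11.4], [0.0054, 0.0052, -0.0043]) [ 0.47753859 -0.31813459  0.21520578] 4.1833
```

Emit:
servo_tool(moves=[[[1, -0.5, -3], [0.005, 0.005, -0.004]], [[2.2, -1.1, -6], [0.005, 0.005, -0.004]], [[3, -1.4, -8], [0.005, 0.005, -0.004]], [[3.8, -1.7, -9.6], [0.005, 0.005, -0.004]], [[4.4, -1.9, -10.9], [0.005, 0.005, -0.004]], [[4.6, -2, -11.4], [0.005, 0.005, -0.004]], [[4.6, -2, -11.4], [0.005, 0.005, -0.004]], [[4.6, -2, -11.4], [0.005, 0.005, -0.004]]])

```text
time: 4.85
position: [0.524, -0.3381, 0.1024]
eef_rot: [0.178, 0.798, 0.562, 0.125]
ft_force: [0.2, 0.1, 0.6]
finger_gap: 1.0
```

Run:
```python
from h import *
R=frame(-.345,np.radians(25)); T=np.array([.5238,-.338,.1012])
w=snap('scene','s3.png');cv2.imwrite('pics/s3c.png',cv2.resize(w['pixels'][200:400,120:320],None,fx=3,fy=3,interpolation=2))
print(goto(T,R), manip.state())
```

```text
([-0.03, 0.04, -0.16], [0.002, 0.0016, -0.0009]) {'time': 4.9, 'joints': array([-0.87312743,  0.22986142,  1.92568118,  0.36845757,  0.63356173,
       -0.78887239]), 'dq': array([-0.00531509, -0.00806458,  0.00094374, -0.0002341 , -0.00271225,
       -0.00255779]), 'joint_efforts': array([ 8.91470793e-02, -3.94554663e+01, -2.82746905e+01,  8.37628786e-01,
       -1.25335671e+00,  3.08819418e-02]), 'position': array([ 0.52407898, -0.3384128 ,  0.10277867]), 'eef_rot': array([0.17823422, 0.79807796, 0.56192859, 0.12466112]), 'ft_force': array([0.19469109, 0.0931025 , 0.7245735 ]), 'wrist_torque': array([-0.0326998 ,  0.29569257,  0.02270599]), 'finger_gap': 0.9973577393849199}
```

View pics/s3c.png

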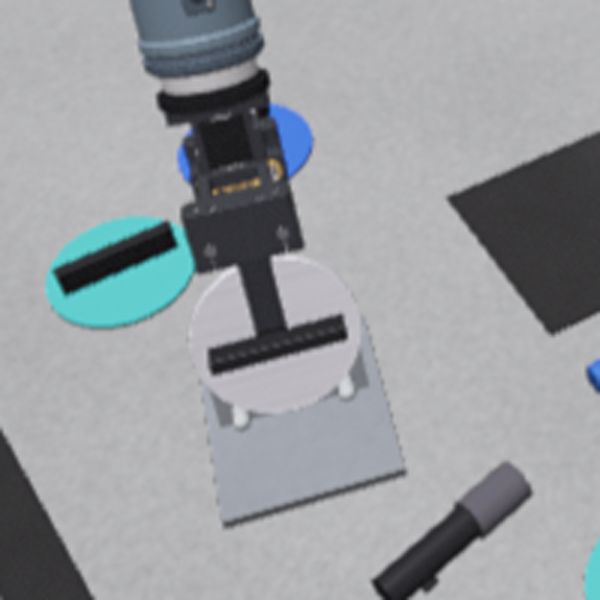

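The fingers straddle the lid's top edge, with the front finger ending at the handle around (270,325) in the crop. Closing.

Emit:
servo_tool(moves=[[[0, 0, -0.1], [0, 0, 0]], [[0, 0, -0.1], [0, 0, 0]], [[0, 0, -0.1], [0, 0, 0]], [[0, 0, -0.1], [0, 0, 0]], [[0, 0, -0.1], [0, 0, 0]], [[0, 0, -0.1], [0, 0, 0]], [[0, 0, -0.1], [0, 0, 0]], [[0, 0, -0.1], [0, 0, 0]]], hand=1, newtons=40)

```text
time: 5.57
position: [0.524, -0.3384, 0.1017]
eef_rot: [0.178, 0.798, 0.562, 0.125]
ft_force: [-0.5, 0.8, -0.8]
finger_gap: 0.417
```

Emit:
servo_tool(moves=[[[0, 0, 0], [0, 0, 0]], [[0, 0, 0], [0, 0, 0]], [[0, 0, 0], [0, 0, 0]], [[0, 0, 0], [0, 0, 0]], [[0, 0, 0], [0, 0, 0]]])

```text
time: 5.98
position: [0.524, -0.3384, 0.1017]
eef_rot: [0.178, 0.798, 0.562, 0.125]
ft_force: [0.4, 0.1, 0.0]
finger_gap: 0.134
```

Gap 0.134 of 88 mm is 12 mm, so the lid is gripped on disc and step as intended. Lifting.

Emit:
servo_tool(moves=[[[-0.2, 0.1, 1], [0, 0, 0]], [[-0.4, 0.2, 3], [0, 0, 0]], [[-0.5, 0.2, 6], [0, 0, 0]], [[-0.5, 0.2, 9], [0, 0, 0]], [[-0.5, 0.5, 12], [0, 0, 0]], [[-0.5, 1, 14], [0, 0, 0]], [[-0.5, 2, 14.5], [0, 0, 0]], [[-0.5, 2, 14.5], [0, 0, 0]]])

```text
time: 6.65
position: [0.5194, -0.3173, 0.2487]
eef_rot: [0.179, 0.798, 0.562, 0.125]
ft_force: [-0.2, -0.1, -1.9]
finger_gap: 0.136
```

Run:
```python
from h import *
R=frame(-.1,np.radians(48)); F=np.array([.597,-.065,.003]); T=F-.084*R[:,2]-.001*R[:,1]
print(T,goto(T+[0,0,.05],R),goto(T,R), manip.state()['joints'],manip.state()['finger_gap'])
```

```text
[ 0.53422191 -0.05870118  0.05846383] ([1.48, 25.86, -14.02], [-0.0853, -0.3887, 0.2405]) ([1.48, 25.86, -19.02], [-0.0853, -0.3887, 0.2405]) [-0.85202594 -0.01799527  1.86200804  0.26142436  0.92256724 -0.62806239] 0.13571276555106662
```

Emit:
servo_tool(moves=[[[0.2, 4, 0], [-0.02, -0.09, 0.06]], [[0.4, 8, 0], [-0.04, -0.18, 0.12]], [[0.6, 12, 0], [-0.06, -0.27, 0.17]], [[0.8, 16, -1], [-0.085, -0.389, 0.24]], [[1.2, 20, -2], [-0.085, -0.389, 0.24]], [[1.5, 23.5, -4], [-0.085, -0.389, 0.24]], [[1.5, 25.9, -7], [-0.085, -0.389, 0.24]], [[1.5, 25.9, -10], [-0.085, -0.389, 0.24]]])

```text
time: 7.32
position: [0.5315, -0.0519, 0.1556]
eef_rot: [0.298, 0.676, 0.616, 0.274]
ft_force: [0.5, 1.4, -2.7]
finger_gap: 0.131
```

Emit:
servo_tool(moves=[[[0, 0, 0], [0, 0, 0]], [[0, 0, 0], [0, 0, 0]]])

```text
time: 7.48
position: [0.5287, -0.0494, 0.1516]
eef_rot: [0.294, 0.677, 0.617, 0.273]
ft_force: [-0.1, 0.4, -1.5]
finger_gap: 0.135
```

Run:
```python
from h import *
R=frame(-.1,np.radians(48)); F=np.array([.597,-.065,.003]); T=F-.084*R[:,2]-.001*R[:,1]
print(goto(T+[0,0,.004],R),goto(T,R), manip.state()['joints'],manip.state()['ft_force'])
```

```text
([0.55, -0.93, -8.91], [-0.0091, -0.0117, -0.0097]) ([0.55, -0.93, -9.31], [-0.0091, -0.0117, -0.0097]) [-0.50140435 -0.17631505  2.40412648  1.16842101  0.33043419 -1.43012519] [-0.09954422  0.4025664  -1.50509796]
```

```bash
cat > fk.py <<'E'
from h import *
from scipy.optimize import least_squares
S=[([1.131,.181,1.607,0,1.354,-.206],[.1332,.5594,.2387]),([.5142,-.0403,1.6576,0,1.5218,.1427],[.3713,.3451,.3304]),
([-.1819,-.122,1.7377,.001,1.5261,.1639],[.4706,.0335,.3284]),([-.87313,.22986,1.92568,.36846,.63356,-.78887],[.52408,-.33841,.10278]),
([-.85203,-.01800,1.86201,.26142,.92257,-.62806],[.5194,-.3173,.2487]),([-.50140,-.17632,2.40413,1.16842,.33043,-1.43013],[.5287,-.0494,.1516])]
Rz=lambda a:Rot.from_euler('z',a).as_matrix(); Ry=lambda a:Rot.from_euler('y',a).as_matrix()
def fk(q,p):
    h,a,l1,e,l2,L,d=p; A=Rz(q[0]); B=A@Ry(q[1]); C=B@Ry(q[2]); D=C@Rz(q[3])@Ry(q[4])
    T=np.array([0,0,h])+A@[a,d,0]+B@[0,0,l1]+C@[e,0,l2]+D@[0,0,L]
    return T,D@Rz(q[5])
def res(p): return np.concatenate([fk(q,p)[0]-x for q,x in S])
sol=least_squares(res,[.3,0,.4,0,.4,.25,.1]); P=sol.x
LO=np.array([-2.99,-.89,.3,-1.14,0,-3.12]);HI=np.array([2.99,2.07,2.58,4.28,2.63,3.12])
def ik(T,R,q0,M):
    def f(q):
        t,r=fk(q,P); return np.concatenate([10*(t-T),Rot.from_matrix((r@M).T@R).as_rotvec()])
    return least_squares(f,np.clip(q0,LO+1e-3,HI-1e-3),bounds=(LO,HI))
E
python3 - <<'E'
from fk import *
np.set_printoptions(precision=3,suppress=True)
print(P,abs(sol.fun).max())
s=manip.state();q=s['joints'];M=fk(q,P)[1].T@Rcur(s).as_matrix();print(M)
for az in [-.1,.1,-.4]:
  for tilt in [48,42]:
    for fx in [.597,.63]:
      R=frame(az,np.radians(tilt));F=np.array([fx,-.06,.003]);T=F-.084*R[:,2]
      o=[]
      for back in [0,.08]:
        r=ik(T-[back*np.cos(az),back*np.sin(az),0],R,q,M); o.append((r.x,round(r.cost,5)))
      print(az,tilt,fx,o)
E
```

```text
[ 0.313 -0.     0.438  0.086  0.515  0.312  0.118] 0.00015700861652934162
[[-0. -1. -0.]
 [ 1. -0.  0.]
 [-0. -0.  1.]]
-0.1 48 0.597 [(array([-0.495,  0.168,  2.396,  2.203,  0.363, -2.508]), np.float64(0.0)), (array([-0.628, -0.017,  2.58 ,  1.949,  0.403, -2.362]), np.float64(0.00058))]
-0.1 48 0.63 [(array([-0.445,  0.225,  2.316,  2.241,  0.327, -2.504]), np.float64(0.0)), (array([-0.56 ,  0.076,  2.513,  2.149,  0.405, -2.508]), np.float64(0.0))]
-0.1 42 0.597 [(array([-0.459,  0.121,  2.331,  1.618,  0.238, -1.892]), np.float64(0.0)), (array([-0.58 , -0.07 ,  2.531,  1.55 ,  0.314, -1.918]), np.float64(0.0))]
-0.1 42 0.63 [(array([-0.417,  0.185,  2.252,  1.584,  0.21 , -1.823]), np.float64(0.0)), (array([-0.51 ,  0.017,  2.448,  1.62 ,  0.27 , -1.934]), np.float64(0.0))]
0.1 48 0.597 [(array([-0.666,  0.189,  2.368,  1.72 ,  0.548, -2.317]), np.float64(0.0)), (array([-0.91 ,  0.045,  2.548,  1.552,  0.681, -2.364]), np.float64(0.0))]
0.1 48 0.63 [(array([-0.603,  0.242,  2.292,  1.743,  0.509, -2.283]), np.float64(0.0)), (array([-0.802,  0.111,  2.471,  1.63 ,  0.624, -2.347]
[... 347 characters left out ...]
0))]
-0.4 48 0.597 [(array([-0.287,  0.137,  2.303,  1.775,  0.   , -1.694]), np.float64(0.01261)), (array([-0.248,  0.062,  2.535,  3.24 ,  0.298, -3.12 ]), np.float64(0.00373))]
-0.4 48 0.63 [(array([-0.259,  0.248,  2.288,  3.229,  0.236, -3.12 ]), np.float64(0.00368)), (array([-0.25 ,  0.049,  2.398,  1.459,  0.   , -1.351]), np.float64(0.01601))]
-0.4 42 0.597 [(array([-0.289,  0.136,  2.295,  1.565,  0.   , -1.482]), np.float64(0.003)), (array([-0.27 , -0.028,  2.467, -0.239,  0.   ,  0.337]), np.float64(0.00421))]
-0.4 42 0.63 [(array([-0.272,  0.2  ,  2.222,  2.447,  0.   , -2.351]), np.float64(0.00373)), (array([-0.252,  0.049,  2.389,  1.109,  0.   , -0.998]), np.float64(0.00527))]
```

Run:
```python
from fk import *
R=frame(.1,np.radians(44)); F=np.array([.62,-.052,.003]); T=F-.084*R[:,2]-.001*R[:,1]
print(T,goto(T+[0,0,.02],R),goto(T,R), manip.state()['time'])
```

```text
[ 0.56122446 -0.05789722  0.06272988] ([3.25, -0.85, -6.89], [-0.0082, 0.0574, 0.1905]) ([3.25, -0.85, -8.89], [-0.0082, 0.0574, 0.1905]) 7.4833
```

Emit:
servo_tool(moves=[[[0.5, -0.1, -1], [-0.001, 0.01, 0.03]], [[1, -0.3, -2.5], [-0.003, 0.02, 0.06]], [[1.7, -0.5, -4], [-0.005, 0.03, 0.1]], [[2.4, -0.7, -5.5], [-0.006, 0.04, 0.14]], [[3.2, -0.85, -6.5], [-0.008, 0.057, 0.19]], [[3.25, -0.85, -7.5], [-0.008, 0.057, 0.19]], [[3.25, -0.85, -7.9], [-0.008, 0.057, 0.19]], [[3.25, -0.85, -7.9], [-0.008, 0.057, 0.19]]])

```text
time: 8.15
position: [0.5614, -0.0597, 0.0724]
eef_rot: [0.251, 0.623, 0.687, 0.277]
ft_force: [0.4, 0.1, -1.0]
finger_gap: 0.135
```

Run:
```python
from fk import *
R=frame(.1,np.radians(44)); F=np.array([.62,-.052,.003]); T=F-.084*R[:,2]-.001*R[:,1]
w=snap('side','s4.png');cv2.imwrite('pics/s4c.png',cv2.resize(w['pixels'][150:350,200:440],None,fx=3,fy=3,interpolation=2))
s=manip.state();print(goto(T,R),s['time'],s['ft_force'],s['joints'],proj(w,F))
```

```text
([-0.03, 0.16, -1.02], [-0.0005, -0.0001, 0.0026]) 8.2 [ 0.00734393  0.32111807 -1.31173456] [-0.56658842  0.16016089  2.28275302  1.46832153  0.44515777 -1.96982716] [340.56594944 260.35753903]
```

View pics/s4c.png

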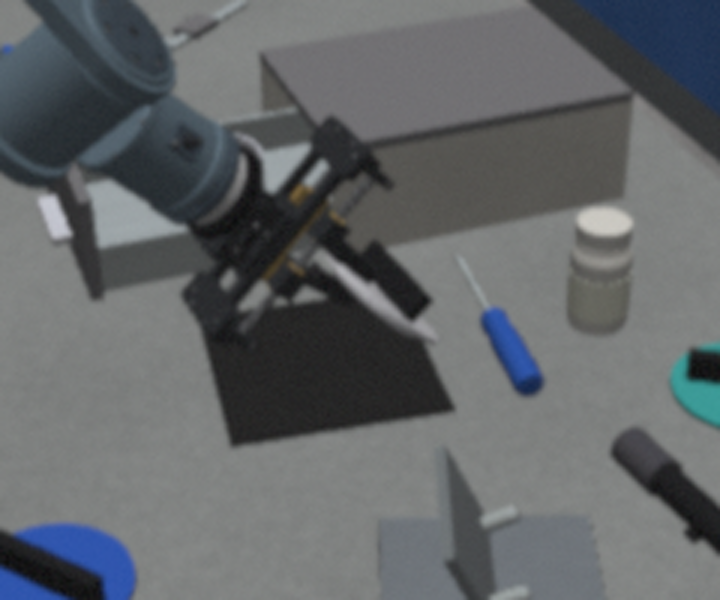

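The lid is held handle-side up, tilted about 45°, above the mat, with its low edge at crop (430,335). I shift back 1.5 cm and touch down.

Emit:
servo_tool(moves=[[[-0.5, 0.1, 0], [0, 0, 0]], [[-1.2, 0.1, -0.2], [0, 0, 0]], [[-1.5, 0.1, -0.5], [0, 0, 0]], [[-1.5, 0.1, -0.8], [0, 0, 0]], [[-1.5, 0.1, -1.0], [0, 0, 0]], [[-1.5, 0.1, -1.1], [0, 0, 0]], [[-1.5, 0.1, -1.1], [0, 0, 0]]])

```text
time: 8.78
position: [0.547, -0.0586, 0.0624]
eef_rot: [0.252, 0.623, 0.687, 0.278]
ft_force: [-2.7, -0.9, 4.3]
finger_gap: 0.131
```

Emit:
servo_tool(moves=[[[0, 0, 0], [0, 0, 0]], [[0, 0, 0], [0, 0, 0]], [[0, 0, 0], [0, 0, 0]], [[0, 0, 0], [0, 0, 0]], [[0, 0, 0], [0, 0, 0]], [[0, 0, 0], [0, 0, 0]], [[0, 0, 0], [0, 0, 0]], [[0, 0, 0], [0, 0, 0]]], hand=-1)

```text
time: 9.45
position: [0.547, -0.0586, 0.0623]
eef_rot: [0.252, 0.623, 0.687, 0.278]
ft_force: [-0.5, -1.0, -0.8]
finger_gap: 0.71
```

Emit:
servo_tool(moves=[[[0, 0, 0], [0, 0, 0]], [[0, 0, 0], [0, 0, 0]], [[0, 0, 0], [0, 0, 0]], [[0, 0, 0], [0, 0, 0]]])

```text
time: 9.78
position: [0.5469, -0.0586, 0.0623]
eef_rot: [0.252, 0.623, 0.687, 0.278]
ft_force: [-0.5, -0.2, -0.9]
finger_gap: 0.994
```

Run:
```python
from fk import *
w=snap('side','s5.png');cv2.imwrite('pics/s5c.png',cv2.resize(w['pixels'][180:330,230:430],None,fx=4,fy=4,interpolation=2))
s=manip.state();print(s['time'],s['position'],s['ft_force'],s['finger_gap'])
```

```text
9.8333 [ 0.54696419 -0.05857334  0.06232714] [-0.11536067  0.12240227 -0.99963325] 0.9992736270963267
```

View pics/s5c.png

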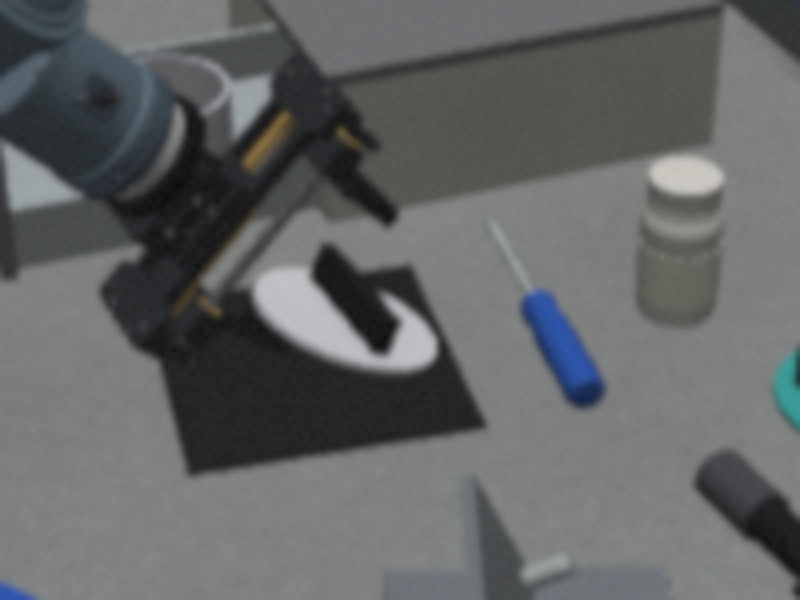

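The lid now lies tilted about 20° on the lower finger, handle up. Withdrawing backwards from under it.

Emit:
servo_tool(moves=[[[-1, -0.1, -0.4], [0, 0, 0]], [[-3, -0.3, -0.6], [0, 0, 0]], [[-5, -0.5, -0.6], [0, 0, 0]], [[-7, -0.7, -0.5], [0, 0, 0]], [[-8, -0.8, 0], [0, 0, 0]], [[-8, -0.8, 1], [0, 0, 0]], [[-8, -0.8, 2], [0, 0, 0]], [[-8, -0.8, 3], [0, 0, 0]]])

```text
time: 10.5
position: [0.4667, -0.0668, 0.0927]
eef_rot: [0.252, 0.623, 0.686, 0.278]
ft_force: [-0.1, -0.5, -0.1]
finger_gap: 0.998
```

Run:
```python
from fk import *
np.set_printoptions(precision=4,suppress=True)
for c in ['side','scene']:
    w=snap(c,c+'6.png')
    for n in ['lid','lid_handle','lid_edge']:
        for r in manip.pinpoint(n,c)[:4]: 
            if abs(r['centre'][0]-.54)<.1 and abs(r['centre'][1]+.06)<.09: print(c,n,np.array(r['centre']),round(r['score'],2),proj(w,r['centre']).round())
a=cv2.imread('pics/side6.png')[180:330,230:430];b=cv2.imread('pics/scene6.png')[200:350,230:430]
cv2.imwrite('pics/c6.png',cv2.resize(np.vstack([a,b]),None,fx=2,fy=2,interpolation=2))
s=manip.state();print(s['time'],s['position'],s['ft_force'],s['finger_gap'],s['joints'])
```

```text
side lid_handle [ 0.5438 -0.0606  0.0259] 0.98 [313. 261.]
side lid_edge [ 0.49   -0.0649  0.0095] 0.92 [293. 272.]
scene lid [ 0.5438 -0.0583  0.0093] 0.76 [319. 275.]
scene lid_handle [ 0.5402 -0.0533  0.0271] 0.93 [320. 268.]
scene lid_edge [ 0.491  -0.0666  0.0112] 0.68 [304. 264.]
10.9 [ 0.4666 -0.0662  0.0916] [0.3759 0.6966 0.3338] 0.9993581284447866 [-0.794  -0.1197  2.5047  1.2545  0.6059 -1.9187]
```

View pics/c6.png

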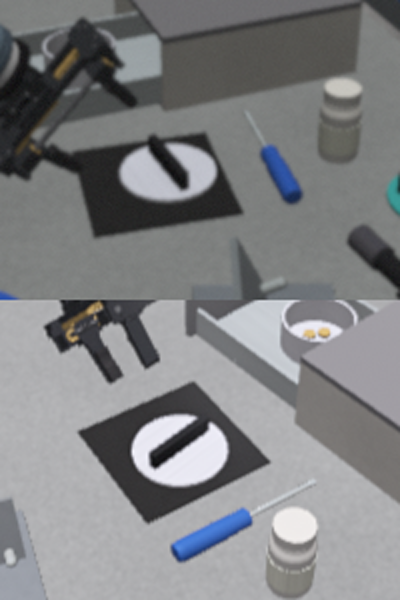

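The lid lies flat on the mat, handle up, clear of the fingers: centre at side crop (168,172), scene crop (180,450). Next I refine the lid and tin centres by ellipse fits.

```bash
cat > ell.py <<'E'
from h import *
from scipy.optimize import least_squares
def circ(s,cnt,z,r=None):
    P=np.array([ray(s,u,v,z)[:2] for u,v in cnt.reshape(-1,2).astype(float)])
    f=lambda q:np.hypot(P[:,0]-q[0],P[:,1]-q[1])-q[2]
    o=least_squares(f,[*P.mean(0),.06],loss='soft_l1',f_scale=.001); return o.x
def lidfit(s,z=.015,c=(.5435,-.0585)):
    u,v=proj(s,[*c,z]).astype(int)
    g=cv2.cvtColor(s['pixels'],cv2.COLOR_BGR2GRAY); m=(g>150).astype(np.uint8)
    k=np.zeros_like(m);cv2.circle(k,(u,v),45,1,-1);m*=k
    cs,_=cv2.findContours(m,cv2.RETR_EXTERNAL,cv2.CHAIN_APPROX_NONE)
    return circ(s,cv2.convexHull(max(cs,key=cv2.contourArea)),z)
E
python3 - <<'E'
from ell import *
np.set_printoptions(precision=4,suppress=True)
for c in ['side','scene']:
    s=snap(c); print(c,lidfit(s))
    g=cv2.cvtColor(s['pixels'],cv2.COLOR_BGR2GRAY)
    u,v=proj(s,[.508,.218,.062]).astype(int)
    cv2.imwrite('pics/tin_%s.png'%c,cv2.resize(s['pixels'][v-40:v+40,u-50:u+50],None,fx=6,fy=6,interpolation=2)); print(u,v)
    # handle direction: dark px inside disc
    uc,vc=proj(s,[.5435,-.0585,.041]).astype(int)
    for n in ['tin','tin_rim','cabinet','drawer_front']:
        for r in manip.pinpoint(n,c)[:1]: print(n,np.array(r['centre']),r['score'])
for nm,R in [('down',frame(.1,0))]: print(goto([.5435,-.0585,.16],R))
E
cd pics; python3 -c "
import cv2,numpy as np;cv2.imwrite('tin7.png',np.vstack([cv2.resize(cv2.imread('tin_side.png'),(400,300)),cv2.resize(cv2.imread('tin_scene.png'),(400,300))]))"
```

```text
side [ 0.5438 -0.0623  0.0585]
269 200
tin [0.5127 0.2214 0.014 ] 0.64
tin_rim [0.5074 0.2145 0.0604] 0.51
cabinet [0.5923 0.208  0.0008] 0.65
drawer_front [ 0.5491 -0.3453 -0.0039] 0.45
scene [ 0.4978 -0.0232  0.1133]
389 207
tin [0.511  0.2206 0.0126] 0.6
tin_rim [0.5044 0.2232 0.0623] 0.68
cabinet [0.5079 0.2191 0.0145] 0.27
drawer_front [0.3637 0.2012 0.1072] 0.7
([7.66, 0.8, 6.77], [-0.0764, 0.7651, 0.0027])
```

View pics/tin7.png

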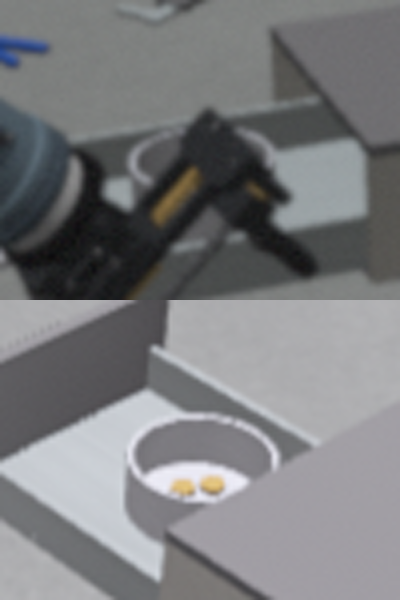

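Emit:
servo_tool(moves=[[[-0.5, 0, 3], [-0.01, 0.1, 0]], [[-0.5, 0, 6], [-0.02, 0.2, 0]], [[0, 0.2, 8], [-0.03, 0.3, 0]], [[1, 0.4, 9], [-0.04, 0.4, 0]], [[3, 0.5, 9], [-0.05, 0.5, 0]], [[5, 0.6, 8], [-0.06, 0.6, 0]], [[6.5, 0.6, 7.5], [-0.07, 0.7, 0]], [[7.6, 0.6, 7], [-0.0764, 0.765, 0.0027]]])

```text
time: 12.07
position: [0.5458, -0.0614, 0.1644]
eef_rot: [0.053, 0.667, 0.74, 0.062]
ft_force: [-0.6, 0.1, 0.3]
finger_gap: 1.001
```

Emit:
servo_tool(moves=[[[0, 0, 0], [0, 0, 0]], [[0, 0, 0], [0, 0, 0]]])

```text
time: 12.23
position: [0.547, -0.0605, 0.1631]
eef_rot: [0.052, 0.666, 0.741, 0.062]
ft_force: [0.6, -0.0, -0.7]
finger_gap: 0.999
```

Run:
```python
from ell import *
np.set_printoptions(precision=4,suppress=True)
w=snap('wrist','w8.png')
for n in ['lid','lid_handle','lid_edge']:
    for r in manip.pinpoint(n,'wrist')[:1]: print(n,np.array(r['centre']),r['score'],proj(w,r['centre']))
s=manip.state();print(s['time'],s['position'],s['joints']);R=Rcur(s).as_matrix();print(R)
print(proj(w,[.5435,-.06,.041]))
s2=snap('side');s3=snap('scene')
# tin rim fit: bright ring outer contour (side)
for s,c in [(s2,'side'),(s3,'scene')]:
    for n in ['tin','tin_rim']: 
        for r in manip.pinpoint(n,c)[:1]: print(c,n,np.array(r['centre']),r['score'])
cv2.imwrite('pics/side8.png',s2['pixels']);cv2.imwrite('pics/scene8.png',s3['pixels'])
```

```text
lid [ 0.5456 -0.0584  0.0095] 0.75 [289.6007 219.0889]
lid_edge [ 0.4902 -0.0635  0.0075] 0.56 [219.1145 220.0014]
12.4333 [ 0.5443 -0.0613  0.1644] [-0.3753  0.0985  1.8692  0.0923  1.0326 -0.5199]
[[-0.1031  0.9815  0.1614]
 [ 0.9947  0.101   0.0215]
 [ 0.0048  0.1627 -0.9867]]
[289.9473 230.0638]
side tin [0.5103 0.223  0.0136] 0.79
side tin_rim [0.5089 0.2144 0.0619] 0.81
scene tin [0.5074 0.2176 0.0114] 0.82
scene tin_rim [0.5062 0.2213 0.0612] 0.81
```

View pics/w8.png

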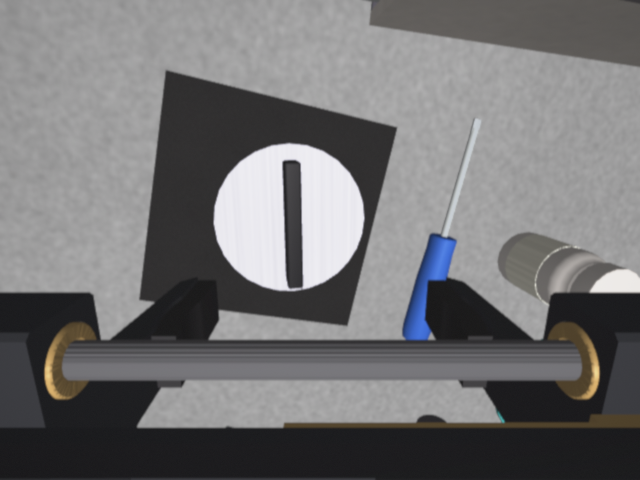

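Wrist view: lid disc centred at about (289,217), with the handle from (291,162) to (295,287). The screwdriver handle end is near (415,335).

Run:
```python
from ell import *
np.set_printoptions(precision=4,suppress=True)
w=snap('wrist');s3=snap('scene');s2=snap('side')
for s in (w,s3,s2):
  g=cv2.cvtColor(s['pixels'],cv2.COLOR_BGR2GRAY); u,v=proj(s,[.544,-.06,.015]).astype(int)
  m=(g>150).astype(np.uint8); n,l,st,ce=cv2.connectedComponentsWithStats(m); 
  # component with most pixels near centre
  r=80 if s is w else 35; k=np.zeros_like(m);cv2.circle(k,(u,v),r,1,-1)
  i=np.bincount(l[(k>0)&(m>0)]).argmax(); mm=(l==i).astype(np.uint8)
  cs,_=cv2.findContours(mm,cv2.RETR_EXTERNAL,cv2.CHAIN_APPROX_NONE); H=cv2.convexHull(max(cs,key=cv2.contourArea))
  print('lid',circ(s,H,.015),st[i])
  hm=np.zeros_like(m);cv2.fillConvexPoly(hm,H,1)
  if s is w:
    d=((hm>0)&(g<90)).astype(np.uint8); cs,_=cv2.findContours(d,cv2.RETR_EXTERNAL,cv2.CHAIN_APPROX_NONE)
    c=max(cs,key=cv2.contourArea); P=np.float32([ray(s,a,b,.041)[:2] for a,b in c.reshape(-1,2)])
    (x,y),(a,b),t=cv2.minAreaRect(P*1000); print('handle',x,y,a,b,t)
for uv in [(318,327),(320,322),(356,309)]: print('driver',ray(s3,*uv,.013))
# tin rim: threshold ring from scene and side
for s in (s3,s2):
  u,v=proj(s,[.508,.218,.062]).astype(int); g=cv2.cvtColor(s['pixels'],cv2.COLOR_BGR2GRAY)
  best=None
  # edge-based fit: gradient along predicted outer rim circle
  G=cv2.GaussianBlur(g,(3,3),0).astype(float)
  def score(c):
    t=np.linspace(0,2*np.pi,180,endpoint=False); tot=[]
    for rr in (.050,):
      P=np.array([proj(s,[c[0]+rr*np.cos(a),c[1]+rr*np.sin(a),.062]) for a in t]).astype(np.float32)
      tot.append(cv2.remap(G.astype(np.float32),P[:,0],P[:,1],1).ravel())
    return np.clip(np.mean(tot,0),0,210).mean()
  gx=[(score((x,y)),x,y) for x in np.arange(.496,.520,.001) for y in np.arange(.206,.230,.001)]
  print(sorted(gx)[-4:])
print(manip.state()['position'],manip.state()['time'],goto([.5435,-.0605,.05],frame(.1,0)))
```

```text
lid [ 0.5462 -0.0583  0.0597] [  216   142   149   146 14925]
handle 545.2315673828125 -57.396217346191406 11.983555793762207 94.35367584228516 6.307386875152588
lid [ 0.5473 -0.0596  0.0605] [ 296  257   48   36 1070]
lid [ 0.5438 -0.0623  0.0586] [290 252  48  28 807]
driver [ 0.672 -0.162  0.013]
driver [ 0.6639 -0.1499  0.013 ]
driver [ 0.6871 -0.0617  0.013 ]
[(np.float32(187.69614), np.float64(0.506), np.float64(0.218)), (np.float32(187.92116), np.float64(0.507), np.float64(0.216)), (np.float32(188.38847), np.float64(0.507), np.float64(0.217)), (np.float32(188.39961), np.float64(0.506), np.float64(0.217))]
[(np.float32(91.397354), np.float64(0.506), np.float64(0.217)), (np.float32(91.41912), np.float64(0.505), np.float64(0.215)), (np.float32(91.527214), np.float64(0.506), np.float64(0.215)), (np.float32(91.53844), np.float64(0.506), np.float64(0.216))]
[ 0.5458 -0.0615  0.1646] 12.8833 ([-0.23, 0.1, -11.46], [-0.0206, 0.1618, -0.0034])
```

Run:
```python
from ell import *
print(goto([.546,-.0585,.06],frame(.11,0)),goto([.546,-.0585,.0195],frame(.11,0)))
```

```text
([0.02, 0.3, -10.46], [-0.0214, 0.1617, 0.0066]) ([0.02, 0.3, -14.51], [-0.0214, 0.1617, 0.0066])
```

Emit:
servo_tool(moves=[[[0, 0.1, -1], [-0.01, 0.08, 0]], [[0, 0.2, -3], [-0.02, 0.16, 0.005]], [[0, 0.3, -6], [-0.0214, 0.1617, 0.0066]], [[0, 0.3, -8.5], [-0.0214, 0.1617, 0.0066]], [[0, 0.3, -10], [-0.0214, 0.1617, 0.0066]], [[0, 0.3, -10.5], [-0.0214, 0.1617, 0.0066]], [[0, 0.3, -10.5], [-0.0214, 0.1617, 0.0066]], [[0, 0.3, -10.5], [-0.0214, 0.1617, 0.0066]]])

```text
time: 13.55
position: [0.5462, -0.0587, 0.0602]
eef_rot: [0.0, 0.667, 0.745, 0.0]
ft_force: [0.2, 0.0, 0.6]
finger_gap: 1.001
```

Run:
```python
from ell import *
w=snap('wrist','w9.png')
print(goto([.546,-.0585,.0195],frame(.11,0)),manip.state()['time'],proj(w,[.546,-.0585,.041]))
```

```text
([-0.07, 0.04, -4.14], [0.0006, 0.0019, 0.0001]) 13.6 [320.6145326  282.64218112]
```

Emit:
servo_tool(moves=[[[0, 0, -1.5], [0, 0, 0]], [[0, 0, -2.8], [0, 0, 0]], [[0, 0, -3.7], [0, 0, 0]], [[0, 0, -4.05], [0, 0, 0]], [[0, 0, -4.1], [0, 0, 0]], [[0, 0, -4.1], [0, 0, 0]]])

```text
time: 14.1
position: [0.5466, -0.0588, 0.0198]
eef_rot: [0.001, 0.667, 0.745, 0.0]
ft_force: [0.1, -0.4, 0.1]
finger_gap: 1.001
```

Emit:
servo_tool(moves=[[[0, 0, 0], [0, 0, 0]], [[0, 0, 0], [0, 0, 0]], [[0, 0, 0], [0, 0, 0]], [[0, 0, 0], [0, 0, 0]], [[0, 0, 0], [0, 0, 0]], [[0, 0, 0], [0, 0, 0]], [[0, 0, 0], [0, 0, 0]], [[0, 0, 0], [0, 0, 0]]], hand=1, newtons=30)

```text
time: 14.77
position: [0.5466, -0.0588, 0.0198]
eef_rot: [0.001, 0.667, 0.745, 0.0]
ft_force: [0.2, 0.8, 0.1]
finger_gap: 0.42
```

Emit:
servo_tool(moves=[[[0, 0, 0], [0, 0, 0]], [[0, 0, 0], [0, 0, 0]], [[0, 0, 0], [0, 0, 0]], [[0, 0, 0], [0, 0, 0]], [[0, 0, 0], [0, 0, 0]]])

```text
time: 15.18
position: [0.5466, -0.0588, 0.0198]
eef_rot: [0.001, 0.667, 0.745, 0.0]
ft_force: [-0.0, 1.3, 0.0]
finger_gap: 0.136
```

Handle gripped (gap 12 mm). Lift and carry over the tin.

Emit:
servo_tool(moves=[[[0, 0, 2], [0, 0, 0]], [[0, 0, 6], [0, 0, 0]], [[0, 0, 10], [0, 0, 0]], [[0, 0, 14], [0, 0, 0]], [[-0.5, 2, 16], [0, 0, 0]], [[-1, 6, 16], [0, 0, 0]], [[-1.5, 10, 16], [0, 0, 0]], [[-2, 14, 16], [0, 0, 0]]])

```text
time: 15.85
position: [0.5263, 0.0822, 0.1804]
eef_rot: [0.001, 0.668, 0.744, 0.001]
ft_force: [0.2, 0.5, -1.5]
finger_gap: 0.134
```

Emit:
servo_tool(moves=[[[-0.5, 3, 0], [0, 0, 0]], [[-1, 6, 0], [0, 0, 0]], [[-1.5, 9, 0], [0, 0, 0]], [[-2, 12, 0], [0, 0, 0]], [[-2, 13.5, 0], [0, 0, 0]], [[-2, 13.5, 0], [0, 0, 0]], [[-2, 13.5, 0], [0, 0, 0]]])

```text
time: 16.43
position: [0.5058, 0.2177, 0.18]
eef_rot: [0.001, 0.667, 0.745, 0.0]
ft_force: [0.3, -1.0, -1.6]
finger_gap: 0.129
```

Run:
```python
from ell import *
np.set_printoptions(precision=4,suppress=True)
st=manip.state();print(st['time'],st['position'],st['joints'],st['finger_gap'],st['ft_force'])
w=snap('wrist');s3=snap('scene','scene9.png');s2=snap('side','side9.png');st=manip.state();p=st['position'];print(p)
for s,c in ((s3,'scene'),(s2,'side'),(w,'wrist')):
  for n in ['lid','lid_handle','tin','tin_rim']:
    for r in manip.pinpoint(n,c)[:3]:
      if np.linalg.norm(np.array(r['centre'])[:2]-p[:2])<.06: print(c,n,np.array(r['centre']),round(r['score'],2))
z=p[2]-.0098+.005
for s in (s3,s2):
  g=cv2.cvtColor(s['pixels'],cv2.COLOR_BGR2GRAY); u,v=proj(s,[p[0],p[1],z]).astype(int)
  G=cv2.GaussianBlur(g,(3,3),0).astype(float)
print(goto([.5065,.2168,.11],frame(.11,0)))
a=s2['pixels'][90:290,160:400];b=s3['pixels'][90:290,260:500]
cv2.imwrite('pics/c9.png',cv2.resize(np.vstack([a,b]),None,fx=1.5,fy=1.5))
```

```text
16.4333 [0.5058 0.2177 0.18  ] [ 0.1916  0.1862  1.7253 -0.0014  1.2283  0.0817] 0.12936145431642948 [ 0.3209 -0.9959 -1.6101]
[0.5064 0.2162 0.1802]
scene lid [0.5062 0.2171 0.1693] 0.74
scene lid_handle [0.5018 0.222  0.1871] 0.93
scene tin [0.5078 0.2202 0.014 ] 0.78
scene tin_rim [0.5059 0.2217 0.0632] 0.84
side lid [0.5092 0.219  0.1647] 0.64
side tin [0.5107 0.22   0.0126] 0.7
side tin [0.4511 0.2089 0.1689] 0.31
side tin_rim [0.5079 0.2163 0.1872] 0.68
side tin_rim [0.5042 0.2091 0.0661] 0.64
wrist lid [0.5083 0.2198 0.1652] 0.66
wrist lid_handle [0.5033 0.2235 0.1875] 0.64
([0.02, -0.04, -7.05], [0.0004, 0.0027, 0.0018])
```

View pics/c9.png

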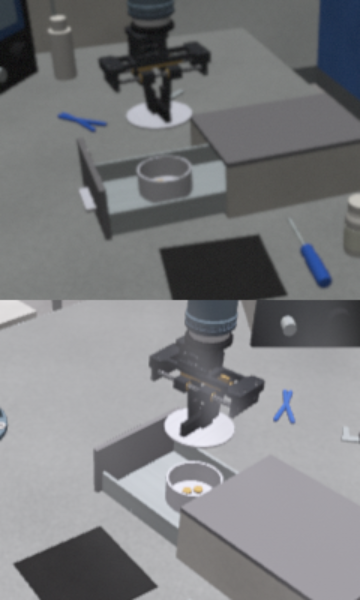

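The lid hangs level above the tin in both views. Now I fit the tin rim and the held lid's edge in both cameras.

```bash
cat > fit.py <<'E'
from ell import *
t=np.linspace(0,2*np.pi,240,endpoint=False)
def samp(G,s,c,z,r):
    X=np.stack([c[0]+r*np.cos(t),c[1]+r*np.sin(t),0*t+z]); C=np.array(s['R'])@X+np.array(s['t'])[:,None]; f,cx,cy=K(s)
    return cv2.remap(G,(f*C[0]/C[2]+cx).astype(np.float32),(f*C[1]/C[2]+cy).astype(np.float32),1).ravel()
def fit(s,c0,z,rin,rout,sg=None):
    "robust best centre: bright on rin circles, dark on rout circles"
    G=cv2.cvtColor(s['pixels'],cv2.COLOR_BGR2GRAY).astype(np.float32); best=[]
    for x in np.arange(-.012,.0121,.0005):
        for y in np.arange(-.012,.0121,.0005):
            c=(c0[0]+x,c0[1]+y)
            d=np.mean([samp(G,s,c,z,r) for r in rin],0)-np.mean([samp(G,s,c,z,r) for r in rout],0)
            best.append((np.clip(d,-20,40).mean(),*c))
    b=np.array(best); b=b[b[:,0]>=np.sort(b[:,0])[-12]]; return b.mean(0)
E
python3 - <<'E'
from fit import *
np.set_printoptions(precision=4,suppress=True)
for c in ('scene','side'):
    s=snap(c);p=manip.state()['position']
    print(c,'tin',fit(s,(.507,.217),.062,[.050],[.0455,.0545]),'lid top',fit(s,p[:2],p[2]-.0048,[.057,.0585],[.0625,.064]),p)
E
```

```text
scene tin [25.0578  0.5092  0.2163] lid top [31.824   0.5071  0.2154] [0.5063 0.2172 0.1804]
side tin [14.523   0.506   0.2135] lid top [27.7291  0.5045  0.2129] [0.5063 0.2173 0.1804]
```

Both cameras agree: shift by about +1.8 mm in x and +0.7 mm in y. Lowering to just above the rim with that correction. The rim is at z = 0.062, so the lid step clears it above TCP z ≈ 0.079.

Emit:
servo_tool(moves=[[[0.1, 0, -2], [0, 0, 0]], [[0.2, 0.1, -4.5], [0, 0.003, 0]], [[0.2, 0.1, -6.5], [0, 0.003, 0]], [[0.2, 0.1, -8], [0, 0.003, 0]], [[0.2, 0.1, -8.8], [0, 0.003, 0]], [[0.2, 0.1, -9], [0, 0.003, 0]], [[0.2, 0.1, -9], [0, 0.003, 0]]])

```text
time: 17.87
position: [0.5082, 0.2183, 0.0903]
eef_rot: [-0.0, 0.668, 0.744, -0.001]
ft_force: [-0.8, 0.1, -0.5]
finger_gap: 0.135
```

Run:
```python
from fit import *
np.set_printoptions(precision=4,suppress=True)
for c in ('scene','side'):
    s=snap(c);p=manip.state()['position']
    print(c,'lid top',fit(s,p[:2],p[2]-.0048,[.057,.0585],[.0625,.064]),p)
st=manip.state();print(st['ft_force'],st['time'],st['eef_rot'],goto([.508,.218,.0715],frame(.11,0)))
```

```text
scene lid top [28.876   0.5086  0.2179] [0.5088 0.2184 0.091 ]
side lid top [29.7855  0.507   0.2128] [0.5091 0.2185 0.0915]
[ 0.3665 -0.0862 -1.31  ] 17.9667 [0.0005 0.6678 0.7444 0.0004] ([-0.11, -0.05, -2.0], [0.0001, 0.0014, 0.0016])
```

Emit:
servo_tool(moves=[[[0, -0.05, -0.5], [0, 0, 0]], [[0, -0.05, -1], [0, 0, 0]], [[0, -0.05, -1.4], [0, 0, 0]], [[0, -0.05, -1.7], [0, 0, 0]], [[0, -0.05, -1.85], [0, 0, 0]], [[0, -0.05, -1.9], [0, 0, 0]], [[0, -0.05, -1.9], [0, 0, 0]]])

```text
time: 18.55
position: [0.509, 0.2179, 0.0723]
eef_rot: [0.0, 0.668, 0.744, 0.0]
ft_force: [0.2, 0.1, -0.8]
finger_gap: 0.136
```

Emit:
servo_tool(moves=[[[0, 0, -0.05], [0, 0, 0]], [[0, 0, -0.1], [0, 0, 0]], [[0, 0, -0.1], [0, 0, 0]], [[0, 0, -0.1], [0, 0, 0]]])

```text
time: 18.88
position: [0.5092, 0.218, 0.0718]
eef_rot: [0.001, 0.668, 0.744, 0.0]
ft_force: [-2.2, -0.3, 3.3]
finger_gap: 0.13
```

Contact at the expected seated height (lid origin ≈ 0.062). Open and raise.

Emit:
servo_tool(moves=[[[0, 0, 0], [0, 0, 0]], [[0, 0, 0], [0, 0, 0]], [[0, 0, 0], [0, 0, 0]], [[0, 0, 0], [0, 0, 0]], [[0, 0, 0], [0, 0, 0]], [[0, 0, 0], [0, 0, 0]], [[0, 0, 0], [0, 0, 0]], [[0, 0, 0], [0, 0, 0]]], hand=-0.3)

```text
time: 19.55
position: [0.5092, 0.218, 0.0717]
eef_rot: [0.001, 0.668, 0.744, 0.0]
ft_force: [-0.8, -0.6, 0.0]
finger_gap: 0.646
```

Emit:
servo_tool(moves=[[[0, 0, 1], [0, 0, 0]], [[0, 0, 3], [0, 0, 0]], [[0, 0, 6], [0, 0, 0]], [[-2, 0, 9], [0, 0, 0]], [[-6, 0, 10], [0, 0, 0]], [[-10, 0, 10], [0, 0, 0]], [[-14, 0, 10], [0, 0, 0]], [[-18, 0, 10], [0, 0, 0]]])

```text
time: 20.22
position: [0.3278, 0.2179, 0.1724]
eef_rot: [0.001, 0.668, 0.744, 0.001]
ft_force: [-0.4, 0.5, 0.2]
finger_gap: 0.646
```

Run:
```python
from fit import *
np.set_printoptions(precision=4,suppress=True)
for c in ('scene','side'):
    s=snap(c,c+'10.png')
    print(c,'lid top',fit(s,(.508,.218),.067,[.057,.0585],[.0625,.064]))
    for n in ['lid','lid_handle','tin','drawer_front','cabinet']:
        for r in manip.pinpoint(n,c)[:3]:
            if r['centre'][1]>.1: print(n,np.array(r['centre']),round(r['score'],2))
st=manip.state();print(st['position'],st['time'],st['joints'],st['finger_gap'])
a=cv2.imread('pics/side10.png')[110:290,170:410];b=cv2.imread('pics/scene10.png')[110:290,280:520]
cv2.imwrite('pics/c10.png',cv2.resize(np.vstack([a,b]),None,fx=1.65,fy=1.65))
```

```text
scene lid top [22.9758  0.5109  0.217 ]
lid [0.5072 0.2179 0.0612] 0.84
lid_handle [0.508  0.2213 0.0786] 0.63
tin [0.5085 0.2197 0.0155] 0.73
drawer_front [0.3617 0.203  0.1103] 0.72
cabinet [ 0.5955  0.2081 -0.0025] 0.69
side lid top [32.0227  0.5057  0.2141]
lid [0.5065 0.2169 0.0616] 0.6
tin [0.5116 0.2221 0.0156] 0.65
drawer_front [0.3618 0.2042 0.1072] 0.73
cabinet [ 0.5937  0.2088 -0.0006] 0.91
[0.3297 0.2179 0.1715] 20.8167 [ 0.2816 -0.1689  2.1021 -0.0005  1.2078  0.174 ] 0.651090656757455
```

View pics/c10.png

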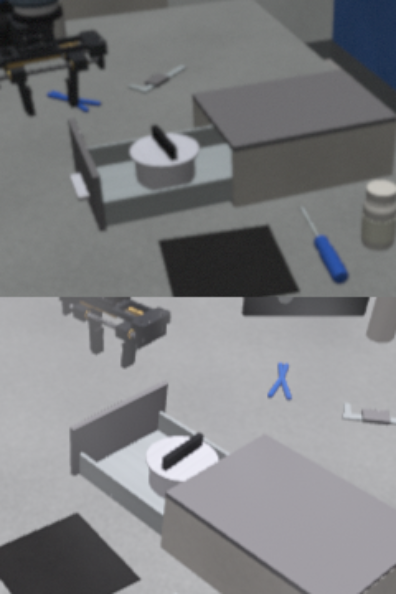

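The lid is seated level on the tin and released. Nets and fits agree: lid ≈ (0.508,0.217,0.061), tin concentric within about 2 mm. Now I close the fingers and push the bare plate above the lip.

Emit:
servo_tool(moves=[[[-0.5, -0.5, 0], [0, 0, 0]], [[-1, -1, 0], [0, 0, 0]], [[-1.3, -1.4, -1], [0, 0, 0]], [[-1.3, -1.4, -2], [0, 0, 0]], [[-1.3, -1.4, -3], [0, 0, 0]], [[-1.3, -1.4, -4], [0, 0, 0]], [[-1.3, -1.4, -4], [0, 0, 0]], [[-1.3, -1.4, -4], [0, 0, 0]]], hand=1)

```text
time: 21.48
position: [0.3158, 0.2034, 0.1308]
eef_rot: [-0.0, 0.668, 0.744, -0.001]
ft_force: [0.6, -0.1, 0.4]
finger_gap: 0.068
```

Emit:
servo_tool(moves=[[[0, 0, 0], [0, 0, 0]], [[0, 0, -1], [0, 0, 0]], [[0, 0, -3], [0, 0, 0]], [[0, 0, -5], [0, 0, 0]], [[0, 0, -6], [0, 0, 0]], [[0, 0, -6], [0, 0, 0]], [[0, 0, -6], [0, 0, 0]]])

```text
time: 22.07
position: [0.3158, 0.2034, 0.071]
eef_rot: [-0.0, 0.668, 0.744, -0.001]
ft_force: [0.0, -0.7, -0.7]
finger_gap: 0.007
```

Emit:
servo_tool(moves=[[[0.8, 0, 0], [0, 0, 0]], [[1.6, 0, 0], [0, 0, 0]], [[2.2, 0, 0], [0, 0, 0]], [[2.6, 0, 0], [0, 0, 0]], [[2.9, 0, 0], [0, 0, 0]], [[3.2, 0, 0], [0, 0, 0]], [[3.5, 0, 0], [0, 0, 0]], [[3.9, 0, 0], [0, 0, 0]]])

```text
time: 22.73
position: [0.3543, 0.2033, 0.0708]
eef_rot: [-0.001, 0.668, 0.744, -0.001]
ft_force: [-1.7, 0.8, 4.2]
finger_gap: 0.005
```

Emit:
servo_tool(moves=[[[0.5, 0, 0], [0, 0, 0]], [[1, 0, 0], [0, 0, 0]], [[1.6, 0, 0], [0, 0, 0]], [[2.2, 0.1, 0], [0, 0, 0]], [[2.8, 0.1, 0], [0, 0, 0]], [[3.4, 0.1, 0], [0, 0, 0]], [[4, 0.1, 0], [0, 0, 0]], [[4.6, 0.1, 0], [0, 0, 0]]])

```text
time: 23.4
position: [0.4009, 0.2044, 0.0707]
eef_rot: [-0.001, 0.668, 0.744, -0.001]
ft_force: [-3.4, -0.1, 1.0]
finger_gap: 0.005
```

Run:
```python
from fit import *
np.set_printoptions(precision=4,suppress=True)
for c in ('scene','side'):
    s=snap(c,c+'11.png')
    for n in ['lid','tin','drawer_front']:
        for r in manip.pinpoint(n,c)[:3]:
            if r['centre'][1]>.1: print(c,n,np.array(r['centre']),round(r['score'],2))
st=manip.state();print(st['position'],st['time'],st['ft_force'])
```

```text
scene lid [0.5623 0.2218 0.0627] 0.96
scene drawer_front [0.4189 0.2047 0.1101] 0.93
side tin [0.5677 0.2224 0.0156] 0.6
side drawer_front [0.4211 0.2054 0.1062] 0.78
side drawer_front [0.5093 0.2151 0.0595] 0.51
[0.4004 0.2044 0.0709] 23.8 [-0.4514 -0.814   0.7435]
```

Emit:
servo_tool(moves=[[[0.3, 0, 0], [0, 0, 0]], [[0.8, 0, 0], [0, 0, 0]], [[1.4, 0, 0], [0, 0, 0]], [[2.1, 0.1, 0], [0, 0, 0]], [[2.8, 0.1, 0], [0, 0, 0]], [[3.5, 0.1, 0], [0, 0, 0]], [[4.2, 0.1, 0], [0, 0, 0]], [[4.9, 0.1, 0], [0, 0, 0]]])

```text
time: 24.47
position: [0.4501, 0.2055, 0.0708]
eef_rot: [-0.001, 0.668, 0.744, -0.001]
ft_force: [-2.8, 0.7, -0.6]
finger_gap: 0.006
```

Emit:
servo_tool(moves=[[[0.7, 0, 0], [0, 0, 0]], [[1.4, 0, 0], [0, 0, 0]], [[2.1, 0, 0], [0, 0, 0]], [[2.8, 0.1, 0], [0, 0, 0]], [[3.5, 0.1, 0], [0, 0, 0]], [[4.2, 0.1, 0], [0, 0, 0]], [[4.9, 0.1, 0], [0, 0, 0]], [[5.6, 0.1, 0], [0, 0, 0]]])

```text
time: 25.13
position: [0.5068, 0.2065, 0.0707]
eef_rot: [-0.001, 0.668, 0.744, -0.001]
ft_force: [-3.1, 0.9, -0.5]
finger_gap: 0.004
```

Emit:
servo_tool(moves=[[[0.6, 0, 0], [0, 0, 0]], [[1.2, 0, 0], [0, 0, 0]], [[1.7, 0, 0], [0, 0, 0]], [[2.2, 0.1, 0], [0, 0, 0]], [[2.7, 0.1, 0], [0, 0, 0]], [[3.2, 0.1, 0], [0, 0, 0]], [[3.7, 0.1, 0], [0, 0, 0]], [[4.2, 0.1, 0], [0, 0, 0]]])

```text
time: 25.8
position: [0.5491, 0.2075, 0.0707]
eef_rot: [-0.001, 0.668, 0.744, -0.001]
ft_force: [-2.4, -0.9, 0.1]
finger_gap: 0.007
```

Emit:
servo_tool(moves=[[[0.3, 0, 0], [0, 0, 0]], [[0.5, 0, 0], [0, 0, 0]], [[0.7, 0, 0], [0, 0, 0]], [[0.9, 0, 0], [0, 0, 0]], [[1.1, 0, 0], [0, 0, 0]], [[1.2, 0, 0], [0, 0, 0]]])

```text
time: 26.3
position: [0.5614, 0.2076, 0.0708]
eef_rot: [-0.001, 0.668, 0.744, -0.001]
ft_force: [-2.8, 1.0, -0.9]
finger_gap: 0.004
```

Emit:
servo_tool(moves=[[[0.1, 0, 0], [0, 0, 0]], [[0.2, 0, 0], [0, 0, 0]], [[0.3, 0, 0], [0, 0, 0]], [[0.3, 0, 0], [0, 0, 0]]])

```text
time: 26.63
position: [0.563, 0.2077, 0.0706]
eef_rot: [-0.002, 0.668, 0.744, -0.002]
ft_force: [-8.4, -0.5, 4.3]
finger_gap: 0.008
```

Emit:
servo_tool(moves=[[[0.2, 0, 0], [0, 0, 0]], [[0.3, 0, 0], [0, 0, 0]], [[0.3, 0, 0], [0, 0, 0]]])

```text
time: 26.88
position: [0.5629, 0.2077, 0.0706]
eef_rot: [-0.004, 0.668, 0.744, -0.005]
ft_force: [-16.5, -1.3, 11.6]
finger_gap: 0.006
```

Emit:
servo_tool(moves=[[[-1, 0, 0], [0, 0, 0]], [[-3, 0, 0], [0, 0, 0]], [[-6, 0, 0], [0, 0, 0]], [[-9, 0, 2], [0, 0, 0]], [[-12, 0, 5], [0, 0, 0]], [[-15, 0, 8], [0, 0, 0]], [[-18, -2, 10], [0, 0, 0]], [[-18, -2, 10], [0, 0, 0]]])

```text
time: 27.55
position: [0.3819, 0.1873, 0.1756]
eef_rot: [-0.001, 0.667, 0.745, -0.002]
ft_force: [0.5, -0.0, -0.0]
finger_gap: -0.0
```

Run:
```python
from fit import *
np.set_printoptions(precision=4,suppress=True)
for c in ('scene','side'):
    s=snap(c,c+'12.png')
    for n in ['lid','tin','drawer_front','cabinet','jar','torch','driver']:
        for r in manip.pinpoint(n,c)[:1]: print(c,n,np.array(r['centre']),round(r['score'],2))
st=manip.state();print(st['position'],st['time'],st['ft_force'])
cv2.imwrite('pics/c12.png',cv2.resize(cv2.imread('pics/side12.png')[130:290,190:430],None,fx=3,fy=3))
```

```text
scene lid [ 0.3387 -0.3955  0.0133] 0.83
scene drawer_front [0.5792 0.2058 0.1099] 0.66
scene cabinet [0.5951 0.2102 0.0016] 0.67
scene jar [ 0.7685 -0.081  -0.0001] 0.89
scene torch [ 0.7151 -0.3163 -0.0017] 0.62
scene driver [ 0.6804 -0.0613 -0.0012] 0.75
side lid [ 0.8304 -0.2164  0.0095] 0.88
side drawer_front [0.5806 0.2081 0.1071] 0.62
side cabinet [0.5915 0.2066 0.0025] 0.84
side jar [ 0.7712 -0.0842  0.002 ] 0.68
side torch [ 0.7083 -0.3172  0.0009] 0.88
side driver [ 0.6769 -0.0624  0.0006] 0.73
[0.3829 0.1877 0.1704] 28.35 [-1.0746 -0.2496 -0.3636]
```

```bash
python3 -c "
from h import *
print(manip.sign_off())"
```

```text
the job is handed in; nothing more can be done
None
```

The job is done and handed in at about 28 s of the 61 s allowed; sign-off reports no verdict.

**What I did**
- I pinched the lid at its top edge and tipped it onto the mat, handle up, then let it go.
- I gripped it again by the handle, set it on the tin and released it.
- I pushed the drawer to its stop with shut fingers, then backed the arm off.

**Last checks**
- **Lid on tin, before shutting:** it looked level in both views. The lid was at about (0.508, 0.217, 0.061), where the rim height is 0.062. My fits put it within about 2 mm of the tin's centre. The cameras differ from each other by up to 5 mm in absolute position, so I relied on each camera's lid-to-tin offset.
- **Drawer:** the push force climbed from about 3 N to 16 N with no further travel. The front plate measures x ≈ 0.580, and about 0.581 would be fully shut.
- **Bystanders:** the jar, torch and screwdriver all read within about 7 mm of where they started, which is close to the measuring error.
- **Not checked:** the covered tin cannot be seen inside the shut drawer. About a quarter of the way through the push, single-camera readings still put the lid and tin close together, moved along with the drawer. My last picture was refused because I had reached the 12-picture limit, so the final check rests on numbers alone.

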